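# Load a sensor cartridge into the bench logger

## Task

Push the dispenser's spring flap aside and, keeping it aside with the hand, take the sensor cartridge out by its rib. Put the cartridge in the bay in the sloping face of the logger and press it fully home, flush with the face; only then swing the catch over it as far as it goes, and leave the bottle and the beaker between the two alone.

Things in the scene. Friction and masses are not known exactly. Their poses are not given: they have to be found in the camera images.
- cartridge: sensor cartridge: white block 100 (x) x 60 (y) x 26 mm, its lowest 6 mm drawn in 3 mm all round; on the middle of its top an upright grip rib 56 long (x), 14 wide (y), 32 mm tall, so 58 mm tall in all. 0.17 to 0.35 kg. Starts in the dispenser, x along the dispenser's x, 4 mm of play each way. Origin: centre of its underside; z up through the rib. Symmetric: fits either way round
- dispenser: fixed grey dispenser, base plate 190 (x) x 260 (y) x 20 mm. Origin: centre of its underside on the table; its front faces -x (to the robot), z up. The cartridge lies centred on the plate, 20 mm above the table, inside a rim 7 mm high (top 27 mm above the table), open on all sides above. The only upright is the flap's pivot post, 16 mm in diameter, at x = +10, y = +115 mm
- flap_pivot (a point): the flap's pivot on its post, 94 mm above the table at x = +10, y = +115 mm of the dispenser; the flap's front edge passes through it
- flap (a joint): clear level spring flap over the cartridge's rib, 94 to 99 mm above the table, 232 x 75 mm, slippery; its front edge is a 12 mm round bar (top at 106 mm). It turns about the upright post. Angle in rad: 0 at rest on its stop, front edge running across just before the rib; grows to 1.2 anticlockwise from above. Pushed on the bar along the dispenser's +x it swings away (1 to 5 N); it springs back
- flap_tip (a point): front corner of the flap, the far end of its front edge, 220 mm from the pivot; at rest at x = -70, y = -90 mm of the dispenser, 100 mm above the table
- bay: sloping white face of the fixed logger. Origin: centre of the bay's mouth, in the face's plane, 115 mm above the table. z: the face's outward normal, leaning 30 degrees from vertical to the logger's front (the robot's side); x up the slope; y sideways. The bay is a recess 105 (x) x 66 (y), 26 mm deep, edges bevelled 4 mm. The face spans x -80 to +135, y -115 to +115 mm
- bay_floor (a point): centre of the bay's floor, 26 mm under its mouth: the cartridge's underside comes here, its top is then flush with the face and its rib stands 32 mm above it. Sprung steel balls in the bay's two end walls stop the cartridge 5 to 13 mm proud, often slanting; pressing it past them square to the face takes 10 to 15 N, then it stays; one end may lag, so press near both ends of the rib too
- catch (a joint): steel catch on the logger's face; turns about bay z on a pivot at bay x = +40, y = -50 mm. Angle in rad: 0 when its bar points up the slope (bay +x), 1.57 (hard stop) when it points along bay +y, across the upper end of the seated cartridge. The bar is 14 mm wide, 4 to 10 mm above the face. Light friction (about 1 N at the post); it stays where it is left
- catch_post (a point): top of the upright round post on the catch's end, 14 mm in diameter, its axis 70 mm from the pivot and parallel to bay z; it stands 10 to 41 mm above the face; push it sideways to turn the catch
- reagent_bottle: amber reagent bottle, 44 mm across, 85 mm tall, between the dispenser and the logger; leave alone. Origin: centre of its underside
- beaker: glass beaker, 56 mm across, 80 mm tall, between the dispenser and the logger, nearer the robot than the reagent bottle; leave alone. Origin: centre of its underside
Not all that is in view belongs to the job. Leave any green or turquoise look-alike of the cartridge alone.

How it is judged:
On the way, in this order (a step that is already met when the one before it is completed fails the run):
1. the cartridge is lifted clear of its nest in the fingers while the flap is pushed aside (z of cartridge in the frame of dispenser above 0.026 m and contact force between the fingers and cartridge above 1 N and value of joint flap above 0.1 rad), for 0.05 s.
2. the cartridge is pressed flush in the bay, the catch still swung aside (x of cartridge in the frame of bay between -0.0045 and 0.0045 m and y of cartridge in the frame of bay between -0.0045 and 0.0045 m and z of cartridge in the frame of bay between -0.0285 and -0.0235 m and angle between the z axis of cartridge and the z axis of bay, either way round below 0.05 rad and angle between the x axis of cartridge and the x axis of bay, either way round below 0.08 rad and value of joint catch below 0.8 rad), for 0.2 s.
3. the catch is swung over the seated cartridge (x of cartridge in the frame of bay between -0.0045 and 0.0045 m and y of cartridge in the frame of bay between -0.0045 and 0.0045 m and z of cartridge in the frame of bay between -0.0285 and -0.0235 m and angle between the z axis of cartridge and the z axis of bay, either way round below 0.05 rad and angle between the x axis of cartridge and the x axis of bay, either way round below 0.08 rad and value of joint catch above 1.42 rad), for 0.2 s.
At the end, for the whole second after the job is handed in: the cartridge lies in the logger's bay, its underside within 2.5 mm of fully home and 4.5 mm of the bay's centre, square with it (0.05 rad in tilt, 0.08 rad in turn, either way round), at rest; the catch is swung across it to 1.42 rad or more; the dispenser's flap has sprung shut (all of step 3 and linear speed of cartridge below 0.01 m/s and value of joint flap below 0.1 rad); the robot touches nothing.
It fails at once if the reagent bottle is moved more than 30 mm or tipped (distance of reagent_bottle from where it was at the start of the episode above 0.03 m or angle between reagent_bottle's own z axis and vertical above 0.5 rad).
It fails at once if the beaker is moved more than 30 mm or tipped (distance of beaker from where it was at the start of the episode above 0.03 m or angle between beaker's own z axis and vertical above 0.5 rad).
It also fails if it takes over 58 s, if anything falls off the work surface, if the arm or the gripper's body presses on something with over 40 N, if the wrist force passes 120 N, or if a joint passes its speed limit or range.

## Robot

A 6-joint arm with a two-finger parallel gripper is mounted at the origin on the work surface. World frame = base frame: x ahead of the robot, y to its left, z up, the work surface at z = 0. Lengths are in m, angles in rad, forces in N, time in s.
With the tool pointing down it reaches from about 0.35 to 0.85 m from the base axis. Payload 8.1 kg.
Tool frame: the origin (TCP) lies midway between the tips of the shut fingers; the grasp point (between the pads) lies 19 mm behind it; z points along the fingers, y is the line along which they close (so a half turn about z gives the same grasp; the last joint's range is limited). The gripper opens to 85 mm and grips with 20 to 120 N. Pads are 22 mm wide; open, the fingers measure 114 mm over their backs; the gripper's body (76 mm by 85 mm) begins 54 mm behind the grasp point. The pads swing forward as they close: fully open they stand 13 mm farther back than shut.
Start: joints at [1.126, 0.13, 1.488, -0, 1.523, -0.085], TCP at [0.211, 0.562, 0.231] pointing down, gripper open.
Joint ranges: [-2.96, 2.96], [-0.89, 2.26], [0.02, 2.5], [-1.34, 4.48], [0, 2.73], [-2.66, 2.66]. Speed limits (rad/s): [2.39, 2.39, 2.79, 3.14, 3.14, 3.14].

## Interface

Orientations are given as a unit quaternion [w, x, y, z].
In Python, from workcell import monitor, imaging, order gives the robot as it stands. The module is installed in compiled form; this text tells all that it offers.
- The arm moves only by the tool send_rows, never from a script. Its argument "targets" is a list of rows, each an object of numbers: "tx", "ty", "tz": the shift along the tool's x, y, z in cm; "ax", "ay", "az": the turn, a rotation vector about the tool's x, y, z in degrees; "hand": the closure in counts, from 0 (fully open) to 255 (shut). A call has 1 to 8 rows; each row is the pose to reach, as a shift and turn from the pose commanded when the call began, along the tool's axes at that moment; what a row does not reach only later rows make up. A row lasts 1/12 s, in which the tool goes at most 41.7 mm and 7.16 degrees, less where a joint would pass 70% of its speed; a pose out of reach is approached as far as the arm can. A call with a gripper value outside its range is refused whole. The fingers move at their own pace and stop on an object; "newtons" is the grip in N (left out, the last holds). Time passes only in rows, so rows that repeat a pose let the fingers close. It gives the time, the measured TCP pose, the force, the opening and the grip force at its end, in the units of the state.
- monitor.observe(): the state, without advancing time (a new reading comes with each control period).
- imaging.snapshot(name): name is "scene" or "top" or "wrist"; returns a dict with "pixels" (420x560x3 uint8, blue, green, red), "fx", "fy", "cx", "cy" (pixels), "position" and "orientation" of the camera in the world; the wrist camera has in their place "hand_eye" (4x4, takes a point from camera to tool coordinates, whose origin is the TCP and whose axes are the flange's). Camera axes: x right, y down, z forward; pixel columns grow to the right and rows downward; lengths in m; the calibration is good to about 2 mm. A picture is of the moment at which its call begins: read the wrist's pose just before it. There is no depth.
- order.hand_in(): hands the job in; it is judged then, once.
The state is a dict: "time": time; "joints": joint angles; "joint_velocities": joint speeds; "effort": joint torques, N m; "position": TCP position; "tcp_rot": TCP orientation; "force": force on the tool from outside, world axes, zero at the start; "torque": the same for the moment, N m; "gripper_width": finger opening in m; "grasp_force": force on a finger pad.
Only numpy, scipy, OpenCV 4.12 (cv2) and the standard library are available. Lean on these libraries where they do the work, as an engineer would, in place of code of your own. Each camera call takes 0.05 s, during which the arm holds its last target. There are 200 camera calls.

## Working session

There is one attempt and no reset: what is moved stays moved. The work goes in short steps, Python scripts to look and compute and a tool call to move; the robot and the scene stay as the last step left them, time stands still between calls to the robot, and variables do not carry over. Pictures are saved under pics/ and viewed, at most 10 in all, crops included, and the job is handed in when it is done.

Besides the shell and the picture viewer there is one more tool, called after "Emit:" as name(argument=value, ...) on one line, values as JSON. send_rows: Moves the arm, as the interface text tells. Its arguments: {"type":"object","properties":{"targets":{"type":"array"},"newtons":{"type":"number"}},"required":["targets"]}

```bash
mkdir -p pics; python3 - <<'E'
from workcell import monitor, imaging
import cv2, pickle
s=monitor.observe(); print(s)
for n in ("scene","top"):
    d=imaging.snapshot(n); cv2.imwrite(f"pics/{n}0.png",d["pixels"]); pickle.dump(d,open(f"{n}0.pkl","wb"))
    print({k:v for k,v in d.items() if k!="pixels"})
E
```

```text
{'time': 0.0, 'joints': array([ 1.12556942e+00,  1.31146849e-01,  1.48929389e+00,  1.28212860e-06,
        1.52301065e+00, -8.53955160e-02]), 'joint_velocities': array([-9.37433273e-04, -8.80579656e-04,  2.85362287e-04,  3.27438188e-05,
        4.82968178e-04,  9.07085749e-04]), 'effort': array([ 3.02350876e-03, -5.69414341e+01, -5.00545835e+01,  2.69063403e-04,
        1.44531287e-02, -5.25624625e-05]), 'position': array([0.2110046 , 0.56107685, 0.23024497]), 'tcp_rot': array([-2.44308280e-04,  1.78946582e-01,  9.83858352e-01, -8.96686692e-04]), 'force': array([ 0.48390729,  0.90883847, -0.0860556 ]), 'torque': array([ 0.02159648, -0.00201153, -0.00832031]), 'grasp_force': 0.0, 'gripper_width': 0.08550975766701459}
{'fx': 383.07833489771264, 'fy': 383.07833489771264, 'cx': 273.61176443188907, 'cy': 203.19787413948845, 'position': array([ 1.20794334, -0.19591347,  0.78681976]), 'orientation': array([-0.34069891,  0.73743316,  0.53046878, -0.24232098])}
{'fx': 427.7545004134745, 'fy': 427.7545004134745, 'cx': 273.93862969687007, 'cy': 209.25945386731334, 'position': array([0.38238803, 0.07162657, 1.14461305]), 'orientation': array([-0.03912437,  0.71510002, -0.69619858,  0.04907947])}
```

View pics/scene0.png

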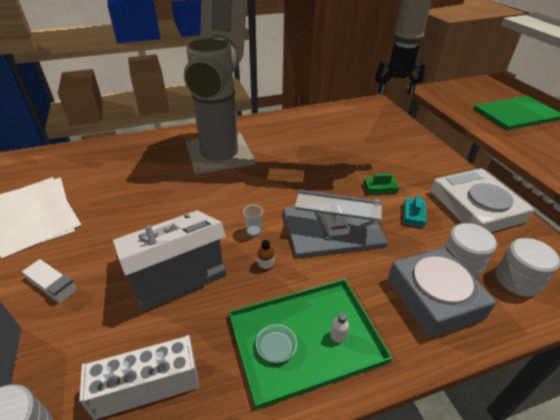

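View pics/top0.png

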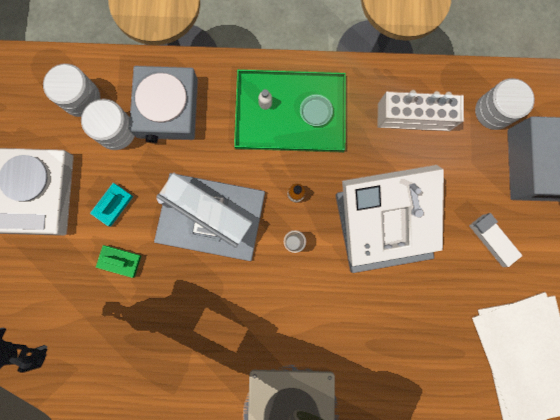

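```bash
python3 - <<'E'
import pickle,cv2,numpy as np
p=pickle.load(open("top0.pkl","rb"))["pixels"]
a=cv2.resize(p[170:265,148:272],None,fx=6,fy=6,interpolation=cv2.INTER_CUBIC)
b=cv2.resize(p[160:275,332:452],None,fx=5,fy=5,interpolation=cv2.INTER_CUBIC)
cv2.imwrite("pics/a.png",a);cv2.imwrite("pics/b.png",b)
E
```

```text
(no output)
```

View pics/a.png

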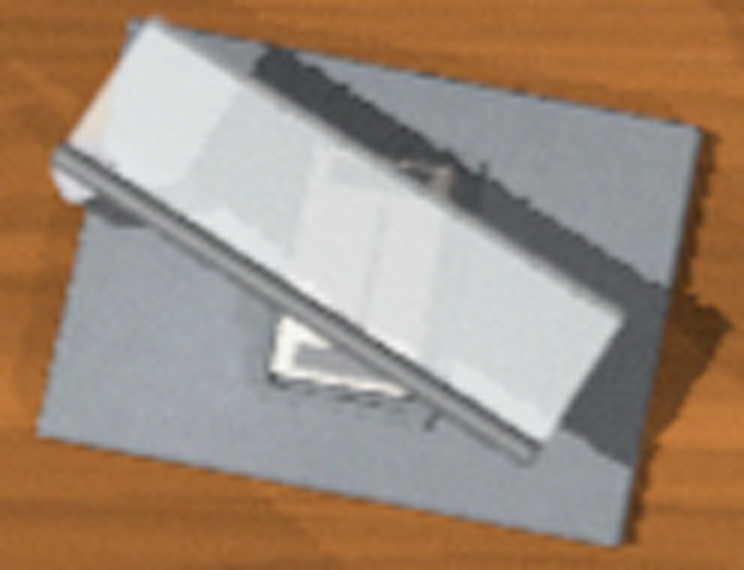

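View pics/b.png

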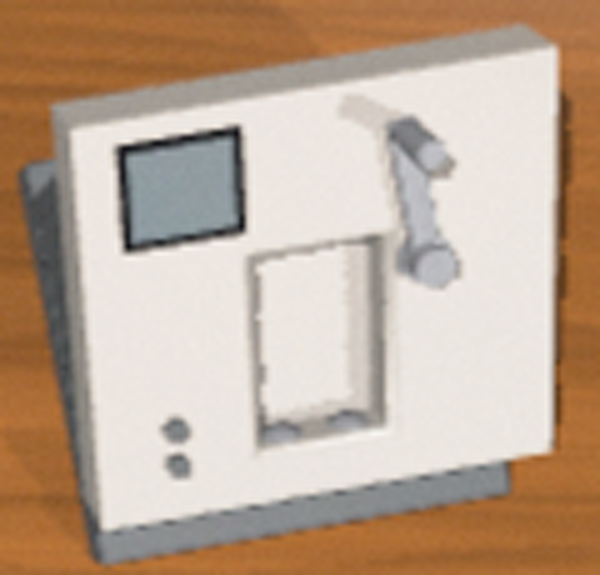

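```bash
cat > h.py <<'E'
import numpy as np,pickle
from scipy.spatial.transform import Rotation as R
from scipy.optimize import least_squares
def rot(q): return R.from_quat(np.roll(q,-1)).as_matrix()
def proj(d,P):
    c=(np.atleast_2d(P)-d["position"])@rot(d["orientation"])
    return np.c_[d["fx"]*c[:,0]/c[:,2]+d["cx"],d["fy"]*c[:,1]/c[:,2]+d["cy"]]
def back(d,uv,z):
    r=rot(d["orientation"])@[(uv[0]-d["cx"])/d["fx"],(uv[1]-d["cy"])/d["fy"],1]
    return d["position"]+r*(z-d["position"][2])/r[2]
def disp(p): return R.from_euler('z',p[2]).as_matrix(),np.array([p[0],p[1],0])
def bay(p): return R.from_euler('z',p[2]).as_matrix()@R.from_euler('y',-np.pi/6).as_matrix(),np.array([p[0],p[1],.115])
def fit(d,f,L,uv,p0):
    L=np.array(L,float)
    g=lambda p:(proj(d,L@f(p)[0].T+f(p)[1])-uv).ravel()
    s=least_squares(g,p0,loss='soft_l1'); return s.x,g(s.x).reshape(-1,2)
E
python3 - <<'E'
from h import *
np.set_printoptions(precision=4,suppress=True)
d=pickle.load(open("top0.pkl","rb"))
cr=lambda a,s,o:(np.array(a,float)+.5)/s-.5+o
uv=cr([(700,125),(622,545),(38,432),(533,455),(65,160)],6,[148,170])
L=[(.095,-.13,.02),(-.095,-.13,.02),(-.095,.13,.02),(-.07,-.09,.1),(.01,.115,.1)]
p,r=fit(d,disp,L,uv,[.4,.2,0]);print("disp",p,r)
uv=cr([(68,125),(558,45),(552,452),(100,530),(248,255),(390,235),(385,425),(258,450)],5,[332,160])
L=[(.135,.115,0),(.135,-.115,0),(-.08,-.115,0),(-.08,.115,0)]+[(a*.0545,b*.035,0) for a,b in((1,1),(1,-1),(-1,-1),(-1,1))]
q,r=fit(d,bay,L,uv,[.4,-.2,0]);print("bay",q,r)
Rb,t=bay(q);print(Rb)
c=cr([(430,155)],5,[332,160])[0]
# catch post top: intersect with plane z_b=.041
ray=rot(d["orientation"])@[(c[0]-d["cx"])/d["fx"],(c[1]-d["cy"])/d["fy"],1]
n=Rb[:,2];o=d["position"];k=((t-o)@n+.041)/(ray@n);print("post in bay",Rb.T@(o+k*ray-t))
print("bottle",back(d,(297,190),.085),"beaker",back(d,(294.5,242),.08))
S=pickle.load(open("scene0.pkl","rb"))
Rd,td=disp(p)
print("scene check plate corners",proj(S,np.array([(.095,-.13,.02),(.095,.13,.02),(-.07,-.09,.1),(.01,.115,.1)])@Rd.T+td))
print("scene face",proj(S,np.array([(.135,.115,0),(.135,-.115,0),(-.08,-.115,0)])@Rb.T+t))
E
```

```text
disp [ 0.5039  0.227  -0.1604] [[ 0.4774 -1.2181]
 [-0.1984 -0.6659]
 [-0.5621 -0.3862]
 [-0.779   0.8565]
 [ 1.7411  2.4248]]
bay [ 0.4724 -0.238   0.1937] [[ 0.2706 -0.0949]
 [-0.1421 -0.211 ]
 [-0.5034 -0.3631]
 [ 0.0322 -0.4894]
 [-0.2409  0.1083]
 [ 0.1333 -0.7235]
 [ 1.677   1.4558]
 [-0.5318  1.1882]]
[[ 0.8498 -0.1925 -0.4906]
 [ 0.1667  0.9813 -0.0963]
 [ 0.5     0.      0.866 ]]
post in bay [ 0.1084 -0.0374  0.041 ]
bottle [0.5659 0.0017 0.085 ] beaker [0.4356 0.0051 0.08  ]
scene check plate corners [[296.0671 254.0889]
 [388.5652 242.6779]
 [298.9205 190.9016]
 [377.2756 201.3432]]
scene face [[221.3917 221.9585]
 [118.9192 259.6781]
 [113.0362 239.3624]]
```

```bash
cat >> h.py <<'E'
from workcell import monitor, imaging
np.set_printoptions(precision=4,suppress=True)
def to(P,Rt,s=None):
    s=s or monitor.observe(); Rc=rot(s["tcp_rot"])
    print("t cm",(Rc.T@(np.array(P)-s["position"])*100).round(2),"a deg",np.degrees(R.from_matrix(Rc.T@Rt).as_rotvec()).round(2))
def wrist():
    s=monitor.observe(); d=imaging.snapshot("wrist"); H=np.array(d["hand_eye"])
    Rc=rot(s["tcp_rot"]); M=Rc@H[:3,:3]
    d["position"]=s["position"]+Rc@H[:3,3]; d["orientation"]=np.roll(R.from_matrix(M).as_quat(),1); return d
def toolR(F): # tool y = frame y, tool z = -frame z
    return np.c_[-F[:,0],F[:,1],-F[:,2]]
E
python3 - <<'E'
from h import *
d=wrist();print(d["hand_eye"],d["fx"],d["cx"],d["cy"])
p=[.5039,.227,-.1604];Rd,t=disp(p)
P=t+Rd@[-.1,0,.28];print(P);to(P,toolR(Rd))
E
```

```text
[[ 0.0001 -0.9469 -0.3214  0.0824]
 [ 1.      0.0003 -0.0006  0.001 ]
 [ 0.0007 -0.3214  0.9469 -0.1419]
 [ 0.      0.      0.      1.    ]] 291.0240656537742 275.91702757312913 211.51886427895104
[0.4052 0.243  0.28  ]
t cm [-29.37 -22.96  -4.92] a deg [ -0.08  -0.02 -11.42]
```

Emit:
send_rows(targets=[{"tx": -15,"ty": -11.5,"tz": -5,"az": -6,"hand": 0},{"tx": -29.4,"ty": -23,"tz": -5,"az": -11.4,"hand": 0},{"tx": -29.4,"ty": -23,"tz": -5,"az": -11.4,"hand": 0},{"tx": -29.4,"ty": -23,"tz": -5,"az": -11.4,"hand": 0},{"tx": -29.4,"ty": -23,"tz": -5,"az": -11.4,"hand": 0},{"tx": -29.4,"ty": -23,"tz": -5,"az": -11.4,"hand": 0},{"tx": -29.4,"ty": -23,"tz": -5,"az": -11.4,"hand": 0},{"tx": -29.4,"ty": -23,"tz": -5,"az": -11.4,"hand": 0}])

```text
validation failed for argument at $.ta...
```

Emit:
send_rows(targets=[{"tx": 0},{"tx": 0},{"tx": 0},{"tx": 0}])

```text
validation failed for argument at $.ta...
```

```bash
python3 - <<'E'
from h import *
import cv2
d=wrist();pickle.dump(d,open("w1.pkl","wb"));print(d["position"],monitor.observe()["position"])
p=[.5039,.227,-.1604];Rd,t=disp(p)
cv2.imwrite("pics/w1.png",cv2.resize(d["pixels"],(784,588),interpolation=cv2.INTER_CUBIC))
L=np.array([(.095,-.13,.02),(-.095,-.13,.02),(-.095,.13,.02),(.095,.13,.02),(-.07,-.09,.1),(.01,.115,.1)])
print(proj(d,L@Rd.T+t)*1.4)
E
```

```text
[0.1344 0.5913 0.3724] [0.2111 0.5613 0.2306]
[[138.8269 643.9223]
 [ 74.0787 534.0942]
 [293.9512 498.9908]
 [334.9959 616.6394]
 [ 63.7012 619.417 ]
 [290.3917 646.1736]]
```

View pics/w1.png

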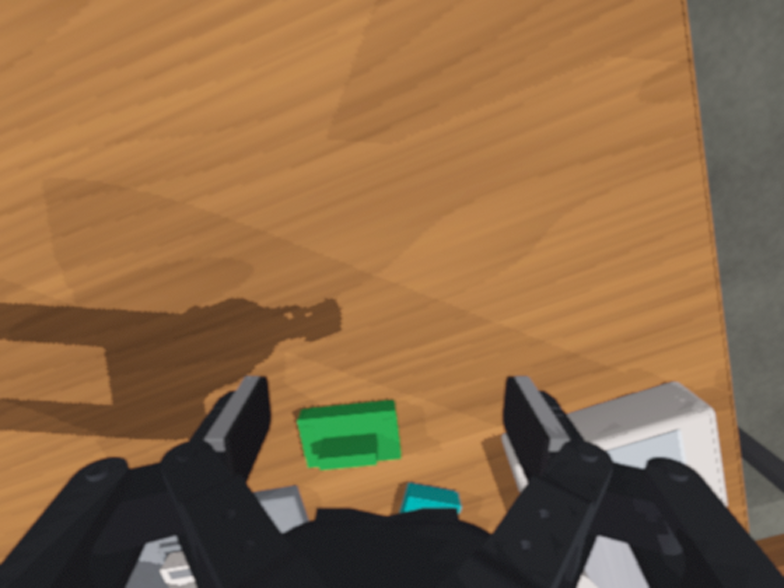

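```bash
python3 - <<'E'
from h import *
p=[.5039,.227,-.1604];Rd,t=disp(p)
P=t+Rd@[.03,0,.28];print(P);to(P,toolR(Rd))
E
```

```text
[0.5335 0.2222 0.28  ]
t cm [-42.12 -20.39  -4.92] a deg [ -0.07  -0.01 -11.43]
```

Emit:
send_rows(targets=[{"tx": 0,"ty": 0,"tz": -5,"ax": 0,"ay": 0,"az": -6,"hand": 0}])

```text
time: 0.28
position: [0.2091, 0.5571, 0.2623]
tcp_rot: [-0.003, 0.128, 0.992, -0.008]
force: [-1.0, -0.1, -1.3]
gripper_width: 0.0855
grasp_force: 0.0
```

```bash
python3 - <<'E'
from h import *
p=[.5039,.227,-.1604];Rd,t=disp(p)
P=t+Rd@[.03,0,.28];to(P,toolR(Rd))
E
```

```text
t cm [-39.88 -24.18  -1.48] a deg [-0.98 -0.23 -5.53]
```

Emit:
send_rows(targets=[{"tx": -20,"ty": -12,"tz": -1,"ax": 0,"ay": 0,"az": -5.4,"hand": 0},{"tx": -20,"ty": -12,"tz": -1,"ax": 0,"ay": 0,"az": -5.4,"hand": 0},{"tx": -20,"ty": -12,"tz": -1,"ax": 0,"ay": 0,"az": -5.4,"hand": 0},{"tx": -20,"ty": -12,"tz": -1,"ax": 0,"ay": 0,"az": -5.4,"hand": 0},{"tx": -40,"ty": -24,"tz": -1,"ax": 0,"ay": 0,"az": -5.4,"hand": 0},{"tx": -40,"ty": -24,"tz": -1,"ax": 0,"ay": 0,"az": -5.4,"hand": 0},{"tx": -40,"ty": -24,"tz": -1,"ax": 0,"ay": 0,"az": -5.4,"hand": 0},{"tx": -40,"ty": -24,"tz": -1,"ax": 0,"ay": 0,"az": -5.4,"hand": 0}])

```text
time: 0.95
position: [0.4454, 0.3219, 0.2817]
tcp_rot: [0.0, 0.08, 0.997, 0.0]
force: [0.9, 0.2, 0.0]
gripper_width: 0.0854
grasp_force: 0.0
```

```bash
python3 - <<'E'
from h import *
p=[.5039,.227,-.1604];Rd,t=disp(p)
P=t+Rd@[.03,0,.28];to(P,toolR(Rd))
E
```

```text
t cm [-10.29  -8.43   0.17] a deg [ 0.01  0.01 -0.02]
```

Emit:
send_rows(targets=[{"tx": -8,"ty": -6.6,"tz": 0,"ax": 0,"ay": 0,"az": 0,"hand": 0},{"tx": -8,"ty": -6.6,"tz": 0,"ax": 0,"ay": 0,"az": 0,"hand": 0},{"tx": -8,"ty": -6.6,"tz": 0,"ax": 0,"ay": 0,"az": 0,"hand": 0},{"tx": -8,"ty": -6.6,"tz": 0,"ax": 0,"ay": 0,"az": 0,"hand": 0},{"tx": -8,"ty": -6.6,"tz": 0,"ax": 0,"ay": 0,"az": 0,"hand": 0},{"tx": -8,"ty": -6.6,"tz": 0,"ax": 0,"ay": 0,"az": 0,"hand": 0}])

```text
time: 1.45
position: [0.5124, 0.2461, 0.2815]
tcp_rot: [-0.0, 0.08, 0.997, 0.0]
force: [-0.8, 0.1, 0.6]
gripper_width: 0.0854
grasp_force: 0.0
```

```bash
python3 - <<'E'
from h import *
import cv2
d=wrist();pickle.dump(d,open("w2.pkl","wb"));print(d["position"],monitor.observe()["position"])
p=[.5039,.227,-.1604];Rd,t=disp(p)
cv2.imwrite("pics/w2.png",cv2.resize(d["pixels"],(784,588),interpolation=cv2.INTER_CUBIC))
L=np.array([(.095,-.13,.02),(-.095,-.13,.02),(-.095,.13,.02),(.095,.13,.02),(-.07,-.09,.1),(.01,.115,.1)])
print(proj(d,L@Rd.T+t)*1.4)
E
```

```text
[0.4315 0.2601 0.4234] [0.5122 0.2465 0.2816]
[[245.8049 327.2092]
 [222.9764 137.4208]
 [504.4817 137.2769]
 [488.0904 327.1603]
 [239.8715 167.6732]
 [501.0892 269.8275]]
```

View pics/w2.png

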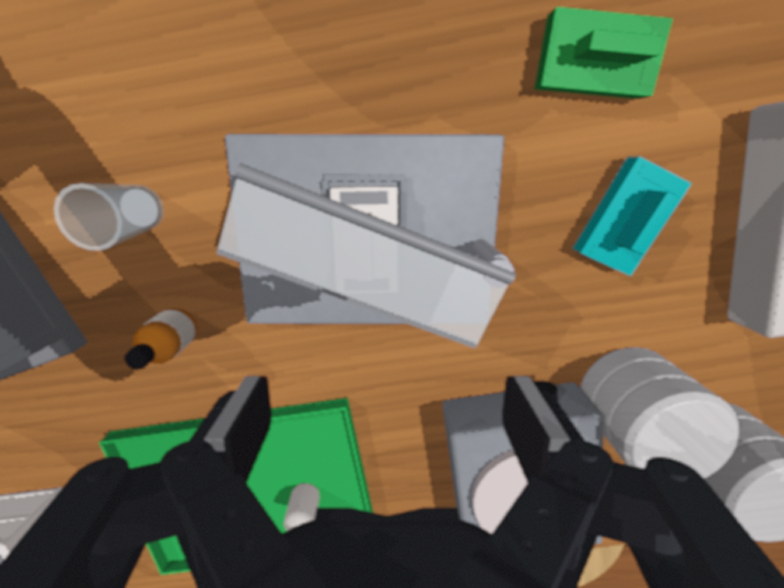

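```bash
python3 - <<'E'
from h import *
d=pickle.load(open("w2.pkl","rb"))
uv=np.array([(225.5,135),(503,135),(248,323),(238,168),(510,271)])/1.4
L=[(-.095,-.13,.02),(-.095,.13,.02),(.095,-.13,.02),(-.07,-.09,.1),(.01,.115,.1)]
p,r=fit(d,disp,L,uv,[.5,.22,-.16]);print(p,r)
uv=np.array([(330.5,186),(400,184),(334,290),(397.5,291)])/1.4
L=[(-.05,-.03,.046),(-.05,.03,.046),(.05,-.03,.046),(.05,.03,.046)]
c,r=fit(d,disp,L,uv,[.5,.22,-.16]);print(c,r)
E
```

```text
[ 0.503   0.2288 -0.1586] [[-0.7695  0.9657]
 [ 2.2844  0.4676]
 [-0.4366  2.441 ]
 [ 2.6438 -1.2166]
 [-4.8222 -1.9924]]
[ 0.4997  0.2291 -0.166 ] [[ 0.5997 -1.2198]
 [-1.156   0.4632]
 [ 0.8974  0.4417]
 [-0.4427 -0.0515]]
```

```bash
cat >> h.py <<'E'
C=[.501,.229,-.162]
E
python3 - <<'E'
from h import *
Rd,t=disp(C)
to(t+Rd@[-.105,0,.28],toolR(Rd));to(t+Rd@[-.105,0,.053],toolR(Rd))
E
```

```text
t cm [11.32 -1.89  0.16] a deg [ 0.01 -0.03  0.12]
t cm [11.31 -1.89 22.86] a deg [ 0.01 -0.03  0.12]
```

Emit:
send_rows(targets=[{"tx": 6,"ty": -1.9,"tz": 0,"ax": 0,"ay": 0,"az": 0.1,"hand": 0},{"tx": 11.3,"ty": -1.9,"tz": 0,"ax": 0,"ay": 0,"az": 0.1,"hand": 0},{"tx": 11.3,"ty": -1.9,"tz": 4,"ax": 0,"ay": 0,"az": 0.1,"hand": 0},{"tx": 11.3,"ty": -1.9,"tz": 8,"ax": 0,"ay": 0,"az": 0.1,"hand": 0},{"tx": 11.3,"ty": -1.9,"tz": 12,"ax": 0,"ay": 0,"az": 0.1,"hand": 0},{"tx": 11.3,"ty": -1.9,"tz": 16,"ax": 0,"ay": 0,"az": 0.1,"hand": 0},{"tx": 11.3,"ty": -1.9,"tz": 20,"ax": 0,"ay": 0,"az": 0.1,"hand": 0},{"tx": 11.3,"ty": -1.9,"tz": 22.8,"ax": 0,"ay": 0,"az": 0.1,"hand": 0}])

```text
time: 2.17
position: [0.3953, 0.2454, 0.0502]
tcp_rot: [-0.001, 0.08, 0.997, -0.001]
force: [-1.4, 0.7, 0.2]
gripper_width: 0.0855
grasp_force: 0.0
```

Emit:
send_rows(targets=[{"tx": 0,"ty": 0,"tz": 0,"ax": 0,"ay": 0,"az": 0,"hand": 0},{"tx": 0,"ty": 0,"tz": 0,"ax": 0,"ay": 0,"az": 0,"hand": 0},{"tx": 0,"ty": 0,"tz": 0,"ax": 0,"ay": 0,"az": 0,"hand": 0}])

```text
time: 2.42
position: [0.3992, 0.2463, 0.0559]
tcp_rot: [0.001, 0.081, 0.997, 0.001]
force: [-0.2, 0.2, 1.9]
gripper_width: 0.0852
grasp_force: 0.0
```

```bash
python3 - <<'E'
from h import *
Rd,t=disp(C)
to(t+Rd@[0,0,.053],toolR(Rd))
E
```

```text
t cm [-10.33  -0.07   0.31] a deg [0.09 0.12 0.04]
```

Emit:
send_rows(targets=[{"tx": -1.5,"ty": 0,"tz": 0,"ax": 0,"ay": 0,"az": 0,"hand": 0},{"tx": -3,"ty": 0,"tz": 0,"ax": 0,"ay": 0,"az": 0,"hand": 0},{"tx": -4.5,"ty": 0,"tz": 0,"ax": 0,"ay": 0,"az": 0,"hand": 0},{"tx": -6,"ty": 0,"tz": 0,"ax": 0,"ay": 0,"az": 0,"hand": 0},{"tx": -7.5,"ty": 0,"tz": 0,"ax": 0,"ay": 0,"az": 0,"hand": 0},{"tx": -9,"ty": 0,"tz": 0,"ax": 0,"ay": 0,"az": 0,"hand": 0},{"tx": -10.4,"ty": 0,"tz": 0,"ax": 0,"ay": 0,"az": 0,"hand": 0},{"tx": -10.4,"ty": 0,"tz": 0,"ax": 0,"ay": 0,"az": 0,"hand": 0}])

```text
time: 3.08
position: [0.505, 0.2289, 0.0577]
tcp_rot: [0.003, 0.081, 0.997, 0.001]
force: [-2.8, -0.1, 0.7]
gripper_width: 0.0852
grasp_force: 1.3
```

```bash
python3 - <<'E'
from h import *
import cv2
Rd,t=disp(C)
to(t+Rd@[0,0,.053],toolR(Rd))
d=imaging.snapshot("top")["pixels"];w=imaging.snapshot("wrist")["pixels"]
cv2.imwrite("pics/c.png",np.hstack([cv2.resize(d[160:290,130:290],(400,325)),cv2.resize(w,(400,325))]))
E
```

```text
t cm [ 0.4  -0.06  0.46] a deg [ 0.17  0.33 -0.06]
```

View pics/c.png

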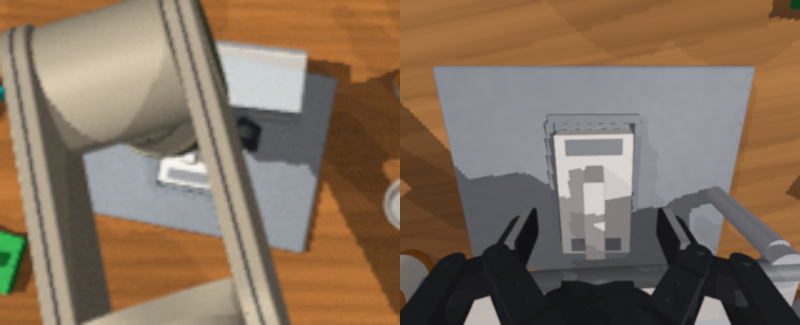

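Emit:
send_rows(newtons=60, targets=[{"tx": 0.2,"ty": 0,"tz": 0.4,"ax": 0,"ay": 0.3,"az": 0,"hand": 0},{"tx": 0.2,"ty": 0,"tz": 0.4,"ax": 0,"ay": 0.3,"az": 0,"hand": 100},{"tx": 0.2,"ty": 0,"tz": 0.4,"ax": 0,"ay": 0.3,"az": 0,"hand": 180},{"tx": 0.2,"ty": 0,"tz": 0.4,"ax": 0,"ay": 0.3,"az": 0,"hand": 255},{"tx": 0.2,"ty": 0,"tz": 0.4,"ax": 0,"ay": 0.3,"az": 0,"hand": 255},{"tx": 0.2,"ty": 0,"tz": 0.4,"ax": 0,"ay": 0.3,"az": 0,"hand": 255},{"tx": 0.2,"ty": 0,"tz": 0.4,"ax": 0,"ay": 0.3,"az": 0,"hand": 255},{"tx": 0.2,"ty": 0,"tz": 0.4,"ax": 0,"ay": 0.3,"az": 0,"hand": 255}])

```text
time: 3.85
position: [0.4988, 0.2285, 0.0497]
tcp_rot: [-0.003, 0.081, 0.997, 0.0]
force: [-3.3, 0.0, 2.2]
gripper_width: 0.0133
grasp_force: 60.4
```

Emit:
send_rows(targets=[{"tx": 0,"ty": 0,"tz": 0,"ax": 0,"ay": 0,"az": 0,"hand": 255},{"tx": 0,"ty": 0,"tz": 0,"ax": 0,"ay": 0,"az": 0,"hand": 255},{"tx": 0,"ty": 0,"tz": 0,"ax": 0,"ay": 0,"az": 0,"hand": 255},{"tx": 0,"ty": 0,"tz": 0,"ax": 0,"ay": 0,"az": 0,"hand": 255}])

```text
time: 4.18
position: [0.4988, 0.2285, 0.0497]
tcp_rot: [-0.003, 0.081, 0.997, 0.0]
force: [-3.9, -0.1, 1.9]
gripper_width: 0.013
grasp_force: 60.5
```

Emit:
send_rows(targets=[{"tx": 0,"ty": 0,"tz": -0.4,"ax": 0,"ay": 0,"az": 0,"hand": 255},{"tx": 0,"ty": 0,"tz": -0.8,"ax": 0,"ay": 0,"az": 0,"hand": 255},{"tx": 0,"ty": 0,"tz": -1.1,"ax": 0,"ay": 0,"az": 0,"hand": 255},{"tx": 0,"ty": 0,"tz": -1.1,"ax": 0,"ay": 0,"az": 0,"hand": 255},{"tx": 0,"ty": 0,"tz": -1.1,"ax": 0,"ay": 0,"az": 0,"hand": 255},{"tx": 0,"ty": 0,"tz": -1.1,"ax": 0,"ay": 0,"az": 0,"hand": 255}])

```text
time: 4.68
position: [0.4992, 0.2286, 0.061]
tcp_rot: [-0.002, 0.081, 0.997, 0.0]
force: [-0.8, 0.6, -1.7]
gripper_width: 0.0128
grasp_force: 60.1
```

Emit:
send_rows(targets=[{"tx": 1.5,"ty": 0,"tz": 0,"ax": 0,"ay": 0,"az": 0,"hand": 255},{"tx": 3.5,"ty": 0,"tz": 0,"ax": 0,"ay": 0,"az": 0,"hand": 255},{"tx": 5.5,"ty": 0,"tz": 0,"ax": 0,"ay": 0,"az": 0,"hand": 255},{"tx": 7.5,"ty": 0,"tz": 0,"ax": 0,"ay": 0,"az": 0,"hand": 255},{"tx": 9.5,"ty": 0,"tz": 0,"ax": 0,"ay": 0,"az": 0,"hand": 255},{"tx": 11.5,"ty": 0,"tz": 0,"ax": 0,"ay": 0,"az": 0,"hand": 255},{"tx": 13.5,"ty": 0,"tz": 0,"ax": 0,"ay": 0,"az": 0,"hand": 255},{"tx": 14.5,"ty": 0,"tz": 0,"ax": 0,"ay": 0,"az": 0,"hand": 255}])

```text
time: 5.35
position: [0.354, 0.252, 0.061]
tcp_rot: [-0.003, 0.081, 0.997, 0.0]
force: [-0.2, -0.2, -2.2]
gripper_width: 0.0128
grasp_force: 59.9
```

Emit:
send_rows(targets=[{"tx": 0,"ty": 0,"tz": -3,"ax": 0,"ay": 0,"az": 0,"hand": 255},{"tx": 0,"ty": 0,"tz": -7,"ax": 0,"ay": 0,"az": 0,"hand": 255},{"tx": 0,"ty": 0,"tz": -11,"ax": 0,"ay": 0,"az": 0,"hand": 255},{"tx": 0,"ty": 0,"tz": -15,"ax": 0,"ay": 0,"az": 0,"hand": 255},{"tx": 0,"ty": 0,"tz": -17,"ax": 0,"ay": 0,"az": 0,"hand": 255},{"tx": 0,"ty": 0,"tz": -17,"ax": 0,"ay": 0,"az": 0,"hand": 255}])

```text
time: 5.85
position: [0.36, 0.2533, 0.2382]
tcp_rot: [0.002, 0.081, 0.997, 0.003]
force: [0.5, -0.7, -2.2]
gripper_width: 0.0131
grasp_force: 60.2
```

```bash
python3 - <<'E'
from h import *
B=[.4724,-.238,.1937];Rb,t=bay(B)
P=t+Rb@[0,0,.11];print(P);to(P,toolR(Rb));print(monitor.observe()["joints"])
Q=t+Rb@[-.05,0,.30];to(Q,toolR(Rb))
import cv2
d=wrist();pickle.dump(d,open("w3.pkl","wb"));cv2.imwrite("pics/w3.png",cv2.resize(d["pixels"],(784,588),interpolation=cv2.INTER_CUBIC))
E
```

```text
[ 0.4184 -0.2486  0.2103]
t cm [-13.88 -48.6    2.52] a deg [ -5.02 -29.39 -20.03]
[ 0.4941 -0.327   1.9033  0.0029  1.5581 -0.914 ]
t cm [ -0.97 -53.33 -11.51] a deg [ -5.02 -29.39 -20.03]
```

View pics/w3.png

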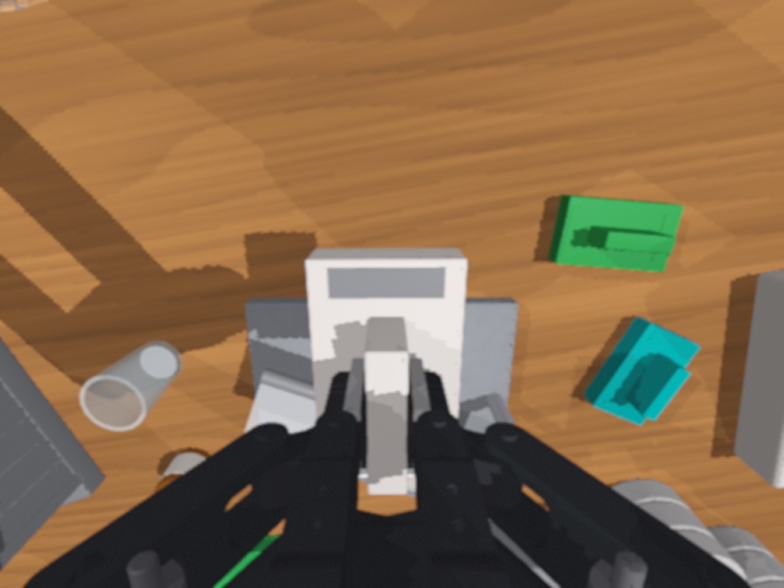

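```bash
python3 - <<'E'
from h import *
d=pickle.load(open("w3.pkl","rb"));H=np.array(d["hand_eye"])
T={"fx":d["fx"],"fy":d["fy"],"cx":d["cx"],"cy":d["cy"],"position":H[:3,3],"orientation":np.roll(R.from_matrix(H[:3,:3]).as_quat(),1)}
uv=np.array([(306,258),(467,258),(365,351),(408,351),(370,493),(408,493),(366,318),(405,318)])/1.4
L=np.array([(-.05,-.03,.026),(-.05,.03,.026),(-.028,-.007,.058),(-.028,.007,.058),(.028,-.007,.058),(.028,.007,.058),(-.028,-.007,.026),(-.028,.007,.026)])
R0=np.diag([-1.,1,-1])
f=lambda p:(R.from_rotvec(p[3:]).as_matrix()@R0,p[:3])
g=lambda p:np.r_[(proj(T,L@f(p)[0].T+p[:3])-uv).ravel(),p[3:]/.02,(p[2]-.030)/.004,p[1]/.002]
s=least_squares(g,[0,0,.03,0,0,0]);print(s.x,g(s.x)[:16].reshape(-1,2))
E
```

```text
[-0.0041  0.0009  0.0317  0.0049 -0.0103 -0.0087] [[-0.4399  1.8701]
 [-0.3962  0.7907]
 [-0.2486  0.3711]
 [ 0.8113  0.0641]
 [-1.0034  0.5139]
 [-0.1782  0.2314]
 [ 1.7557 -1.934 ]
 [-0.418  -2.1793]]
```

```bash
cat >> h.py <<'E'
B=[.4724,-.238,.1937]
E
python3 - <<'E'
from h import *
Rb,t=bay(B);P=t+Rb@[.09,0,.2];print(P);to(P,toolR(Rb))
E
```

```text
[ 0.4508 -0.2422  0.3332]
t cm [-17.09 -47.31 -10.04] a deg [ -5.13 -29.62 -20.01]
```

Emit:
send_rows(targets=[{"tx": -1,"ty": -3,"tz": -1.5,"ax": -0.4,"ay": -2.3,"az": -1.5,"hand": 255},{"tx": -2.4,"ty": -6.5,"tz": -3,"ax": -0.8,"ay": -4.5,"az": -3,"hand": 255},{"tx": -3.6,"ty": -10,"tz": -4.5,"ax": -1.2,"ay": -6.9,"az": -4.7,"hand": 255},{"tx": -4.9,"ty": -13.5,"tz": -6,"ax": -1.5,"ay": -9,"az": -6,"hand": 255},{"tx": -6,"ty": -17,"tz": -7.5,"ax": -2,"ay": -11.5,"az": -7.7,"hand": 255},{"tx": -7.3,"ty": -20.5,"tz": -8.5,"ax": -2.4,"ay": -13.8,"az": -9.2,"hand": 255},{"tx": -8.6,"ty": -24,"tz": -9.5,"ax": -2.8,"ay": -16,"az": -10.8,"hand": 255},{"tx": -9.9,"ty": -27.5,"tz": -10,"ax": -3.2,"ay": -18.2,"az": -12.2,"hand": 255}])

```text
time: 6.57
position: [0.4104, -0.0374, 0.3303]
tcp_rot: [0.158, -0.027, 0.987, 0.015]
force: [1.1, 0.1, -2.4]
gripper_width: 0.0129
grasp_force: 60.4
```

```bash
python3 - <<'E'
from h import *
Rb,t=bay(B);P=t+Rb@[.09,0,.2];print(P);to(P,toolR(Rb))
E
```

```text
[ 0.4508 -0.2422  0.3332]
t cm [ -2.94 -20.67   0.21] a deg [ -2.1  -11.68  -7.63]
```

Emit:
send_rows(targets=[{"tx": -0.5,"ty": -3.5,"tz": 0,"ax": -0.3,"ay": -2,"az": -1.3,"hand": 255},{"tx": -1,"ty": -7,"tz": 0,"ax": -0.7,"ay": -4,"az": -2.6,"hand": 255},{"tx": -1.5,"ty": -10.5,"tz": 0,"ax": -1,"ay": -6,"az": -4,"hand": 255},{"tx": -2,"ty": -14,"tz": 0,"ax": -1.5,"ay": -8,"az": -5.3,"hand": 255},{"tx": -2.5,"ty": -17.5,"tz": 0,"ax": -1.9,"ay": -10,"az": -6.6,"hand": 255},{"tx": -2.9,"ty": -19.5,"tz": 0,"ax": -2,"ay": -11.3,"az": -7.5,"hand": 255},{"tx": -2.9,"ty": -19.5,"tz": 0,"ax": -2,"ay": -11.3,"az": -7.5,"hand": 255},{"tx": -2.9,"ty": -19.5,"tz": 0,"ax": -2,"ay": -11.3,"az": -7.5,"hand": 255}])

```text
time: 7.23
position: [0.4477, -0.23, 0.3321]
tcp_rot: [0.252, -0.089, 0.963, 0.026]
force: [-0.6, -0.5, -2.4]
gripper_width: 0.0129
grasp_force: 60.6
```

Emit:
send_rows(targets=[{"tx": 0,"ty": 0,"tz": 0,"ax": 0,"ay": 0,"az": 0,"hand": 255},{"tx": 0,"ty": 0,"tz": 0,"ax": 0,"ay": 0,"az": 0,"hand": 255},{"tx": 0,"ty": 0,"tz": 0,"ax": 0,"ay": 0,"az": 0,"hand": 255}])

```text
time: 7.48
position: [0.449, -0.2278, 0.3354]
tcp_rot: [0.253, -0.092, 0.963, 0.025]
force: [0.3, 0.4, -2.4]
gripper_width: 0.0127
grasp_force: 60.6
```

```bash
python3 - <<'E'
from h import *
import cv2
Rb,t=bay(B);P=t+Rb@[.09,0,.2];print(P);to(P,toolR(Rb))
d=wrist();pickle.dump(d,open("w4.pkl","wb"));cv2.imwrite("pics/w4.png",cv2.resize(d["pixels"],(784,588),interpolation=cv2.INTER_CUBIC))
L=np.array([(.0525,.033,0),(.0525,-.033,0),(-.0525,-.033,0),(-.0525,.033,0),(-.08,.115,0),(-.08,-.115,0)])
print(proj(d,L@Rb.T+t)*1.4)
E
```

```text
[ 0.4508 -0.2422  0.3332]
t cm [ 0.19 -1.45  0.14] a deg [-0.02 -0.49 -0.14]
[[407.9669 214.4947]
 [328.7594 214.6415]
 [322.3263  73.4163]
 [410.0194  73.2089]
 [522.8113  30.7749]
 [208.3916  31.5663]]
```

View pics/w4.png

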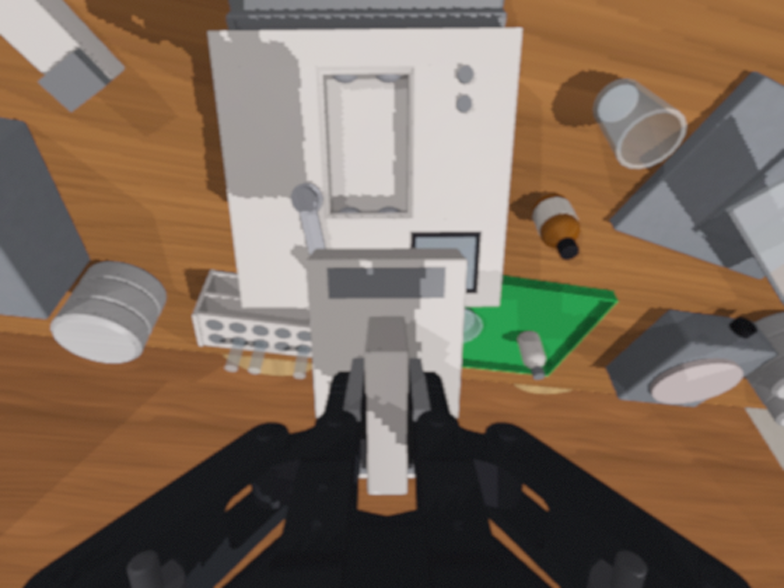

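```bash
python3 - <<'E'
from h import *
d=pickle.load(open("w4.pkl","rb"))
uv=np.array([(209.5,31.5),(521.5,28.5),(241.5,306),(500,305),(318.5,67.5),(412.5,67.5),(327,217.5),(411.5,216.5)])/1.4
F=[(-.08,-.115,0),(-.08,.115,0),(.135,-.115,0),(.135,.115,0)]
for k in (0,.003,.004):
    a,b=.0525+k,.033+k
    L=F+[(-a,-b,0),(-a,b,0),(a,-b,0),(a,b,0)]
    p,r=fit(d,bay,L,uv,B);print(k,p);print(r.T)
p,r=fit(d,bay,F,uv[:4],B);print("face",p);print(r.T)
# joint with top image
T=pickle.load(open("top0.pkl","rb"))
Rb,t=bay(p);q=np.array([(0,0,0),(.04,-.05,0)])@Rb.T+t
print(bay(B)[0].T@(q-bay(B)[1]).T)
E
```

```text
0 [ 0.4711 -0.2382  0.1992]
[[-1.2874  1.1438  0.5236 -0.4169  2.4633 -1.8511  1.4575 -2.1668]
 [-0.7454 -0.6133  1.0099  0.7867  3.0408  2.5167 -2.856  -2.5043]]
0.003 [ 0.4714 -0.2381  0.1997]
[[-1.1881  1.0209  0.6455 -0.4422 -0.5406  1.0016 -0.935   0.374 ]
 [-0.2569 -0.2311  1.2327  0.9607  0.2658 -0.3425  0.0429  0.3453]]
0.004 [ 0.4716 -0.2381  0.1995]
[[-1.1312  0.9643  0.6645 -0.4989 -1.5326  1.9553 -1.7397  1.196 ]
 [-0.0441  0.0154  1.3301  1.0733 -0.5934 -1.2109  1.05    1.3491]]
face [ 0.4715 -0.2381  0.1995]
[[-1.2086  0.9992  0.6004 -0.4883]
 [-0.2762 -0.1991  1.2241  0.9754]]
[[-0.0008  0.0394]
 [ 0.0001 -0.0497]
 [ 0.0005  0.0003]]
```

```bash
cat >> h.py <<'E'
B=[.4715,-.2381,.1985]
def cart(x,y,z): # TCP pose that puts the held cartridge's origin at bay (x,y,z)
    Rb,t=bay(B); Rt=Rb@(R.from_rotvec([0,-.005,-.005]).as_matrix()@np.diag([-1.,1,-1])).T
    return t+Rb@[x,y,z]-Rt@[-.0041,.0007,.031],Rt
def inbay():
    s=monitor.observe();Rb,t=bay(B);print("TCP in bay",Rb.T@(s["position"]-t),"force in bay",Rb.T@s["force"],s["grasp_force"])
E
python3 - <<'E'
from h import *
to(*cart(0,0,.04));to(*cart(0,0,.005));inbay()
E
```

```text
t cm [ 9.58 -1.53 13.09] a deg [-0.17 -0.19 -0.09]
t cm [ 9.55 -1.52 16.59] a deg [-0.17 -0.19 -0.09]
TCP in bay [0.093  0.0144 0.2011] force in bay [-0.9122 -0.3642 -2.7463] 60.5782949924469
```

Emit:
send_rows(targets=[{"tx": 3,"ty": -1,"tz": 0,"ax": 0,"ay": 0,"az": 0,"hand": 255},{"tx": 6,"ty": -1.5,"tz": 2,"ax": 0,"ay": 0,"az": 0,"hand": 255},{"tx": 9.5,"ty": -1.5,"tz": 4,"ax": 0,"ay": 0,"az": 0,"hand": 255},{"tx": 9.5,"ty": -1.5,"tz": 7,"ax": -0.2,"ay": -0.2,"az": 0,"hand": 255},{"tx": 9.5,"ty": -1.5,"tz": 10,"ax": -0.2,"ay": -0.2,"az": 0,"hand": 255},{"tx": 9.5,"ty": -1.5,"tz": 13,"ax": -0.2,"ay": -0.2,"az": 0,"hand": 255},{"tx": 9.5,"ty": -1.5,"tz": 13,"ax": -0.2,"ay": -0.2,"az": 0,"hand": 255},{"tx": 9.5,"ty": -1.5,"tz": 13,"ax": -0.2,"ay": -0.2,"az": 0,"hand": 255}])

```text
time: 8.2
position: [0.4539, -0.2165, 0.1847]
tcp_rot: [0.234, -0.07, 0.969, 0.016]
force: [-0.5, 0.4, -3.5]
gripper_width: 0.0129
grasp_force: 60.4
```

Emit:
send_rows(targets=[{"tx": 0,"ty": 0,"tz": 0,"ax": 0,"ay": 0,"az": 0,"hand": 255},{"tx": 0,"ty": 0,"tz": 0,"ax": 0,"ay": 0,"az": 0,"hand": 255},{"tx": 0,"ty": 0,"tz": 0,"ax": 0,"ay": 0,"az": 0,"hand": 255},{"tx": 0,"ty": 0,"tz": 0,"ax": 0,"ay": 0,"az": 0,"hand": 255}])

```text
time: 8.53
position: [0.455, -0.2197, 0.1901]
tcp_rot: [0.237, -0.07, 0.969, 0.013]
force: [0.2, -0.3, -3.6]
gripper_width: 0.0132
grasp_force: 60.4
```

```bash
python3 - <<'E'
from h import *
to(*cart(0,0,.005));inbay()
E
```

```text
t cm [ 2.8  -2.21  3.73] a deg [-1.93 -2.28 -2.36]
TCP in bay [0.0267 0.0213 0.0713] force in bay [-1.7    -0.3683 -3.1439] 60.44864058494568
```

```bash
python3 - <<'E'
from h import *
s=monitor.observe();print(s["joints"],s["joint_velocities"])
E
```

```text
[-0.8331 -0.4742  2.1746  0.42    1.1847 -2.657 ] [-0.0006  0.0022  0.0039 -0.0006 -0.0034 -0.    ]
```

Emit:
send_rows(targets=[{"tx": 0,"ty": 0,"tz": -4,"ax": 0,"ay": 0,"az": 0,"hand": 255},{"tx": 0,"ty": 0,"tz": -8,"ax": 0,"ay": 0,"az": 5,"hand": 255},{"tx": 0,"ty": 0,"tz": -10,"ax": 0,"ay": 0,"az": 12,"hand": 255},{"tx": 0,"ty": 0,"tz": -10,"ax": 0,"ay": 0,"az": 19,"hand": 255},{"tx": 0,"ty": 0,"tz": -10,"ax": 0,"ay": 0,"az": 26,"hand": 255},{"tx": 0,"ty": 0,"tz": -10,"ax": 0,"ay": 0,"az": 33,"hand": 255},{"tx": 0,"ty": 0,"tz": -10,"ax": 0,"ay": 0,"az": 40,"hand": 255},{"tx": 0,"ty": 0,"tz": -10,"ax": 0,"ay": 0,"az": 47,"hand": 255}])

```text
time: 9.2
position: [0.409, -0.2255, 0.2784]
tcp_rot: [0.211, 0.325, 0.915, 0.107]
force: [-0.5, -1.0, -2.5]
gripper_width: 0.0128
grasp_force: 60.7
```

Emit:
send_rows(targets=[{"tx": 0,"ty": 0,"tz": 0,"ax": 0,"ay": 0,"az": 7,"hand": 255},{"tx": 0,"ty": 0,"tz": 0,"ax": 0,"ay": 0,"az": 14,"hand": 255},{"tx": 0,"ty": 0,"tz": 0,"ax": 0,"ay": 0,"az": 21,"hand": 255},{"tx": 0,"ty": 0,"tz": 0,"ax": 0,"ay": 0,"az": 28,"hand": 255},{"tx": 0,"ty": 0,"tz": 0,"ax": 0,"ay": 0,"az": 35,"hand": 255},{"tx": 0,"ty": 0,"tz": 0,"ax": 0,"ay": 0,"az": 42,"hand": 255},{"tx": 0,"ty": 0,"tz": 0,"ax": 0,"ay": 0,"az": 49,"hand": 255},{"tx": 0,"ty": 0,"tz": 0,"ax": 0,"ay": 0,"az": 56,"hand": 255}])

```text
time: 9.87
position: [0.409, -0.2254, 0.2782]
tcp_rot: [0.136, 0.717, 0.656, 0.194]
force: [-0.0, 0.1, -2.9]
gripper_width: 0.0133
grasp_force: 60.7
```

Emit:
send_rows(targets=[{"tx": 0,"ty": 0,"tz": 0,"ax": 0,"ay": 0,"az": 7,"hand": 255},{"tx": 0,"ty": 0,"tz": 0,"ax": 0,"ay": 0,"az": 14,"hand": 255},{"tx": 0,"ty": 0,"tz": 0,"ax": 0,"ay": 0,"az": 21,"hand": 255},{"tx": 0,"ty": 0,"tz": 0,"ax": 0,"ay": 0,"az": 28,"hand": 255},{"tx": 0,"ty": 0,"tz": 0,"ax": 0,"ay": 0,"az": 35,"hand": 255},{"tx": 0,"ty": 0,"tz": 0,"ax": 0,"ay": 0,"az": 42,"hand": 255},{"tx": 0,"ty": 0,"tz": 0,"ax": 0,"ay": 0,"az": 49,"hand": 255},{"tx": 0,"ty": 0,"tz": 0,"ax": 0,"ay": 0,"az": 56,"hand": 255}])

```text
time: 10.53
position: [0.409, -0.2254, 0.2783]
tcp_rot: [0.029, 0.941, 0.242, 0.235]
force: [-0.5, -0.3, -2.2]
gripper_width: 0.0129
grasp_force: 60.7
```

```bash
cat >> h.py <<'E'
def cart(x,y,z):
    Rb,t=bay(B); Rt=Rb@np.diag([-1.,-1,1])@(R.from_rotvec([0,-.005,-.005]).as_matrix()@np.diag([-1.,1,-1])).T
    return t+Rb@[x,y,z]-Rt@[-.0041,.0007,.031],Rt
E
python3 - <<'E'
from h import *
to(*cart(0,0,.09));to(*cart(0,0,.005));inbay();print(monitor.observe()["joints"])
E
```

```text
t cm [-3.02  1.38  5.17] a deg [ 1.38  3.21 18.27]
t cm [-2.56  1.24 13.66] a deg [ 1.38  3.21 18.27]
TCP in bay [0.0308 0.0248 0.1708] force in bay [-1.5638 -0.1605 -1.6675] 60.6778085231781
[-0.9427 -0.6195  2.109   0.4207  1.4226  0.1099]
```

Emit:
send_rows(targets=[{"tx": 0,"ty": 0,"tz": 0,"ax": 0.5,"ay": 1,"az": 6,"hand": 255},{"tx": -1,"ty": 0.5,"tz": 2,"ax": 1,"ay": 2,"az": 12,"hand": 255},{"tx": -2,"ty": 1,"tz": 4,"ax": 1.4,"ay": 3.2,"az": 17.5,"hand": 255},{"tx": -3,"ty": 1.3,"tz": 6,"ax": 1.4,"ay": 3.2,"az": 17.5,"hand": 255},{"tx": -2.9,"ty": 1.3,"tz": 8,"ax": 1.4,"ay": 3.2,"az": 17.5,"hand": 255},{"tx": -2.9,"ty": 1.3,"tz": 8,"ax": 1.4,"ay": 3.2,"az": 17.5,"hand": 255},{"tx": -2.9,"ty": 1.3,"tz": 8,"ax": 1.4,"ay": 3.2,"az": 17.5,"hand": 255},{"tx": -2.9,"ty": 1.3,"tz": 8,"ax": 1.4,"ay": 3.2,"az": 17.5,"hand": 255}])

```text
time: 11.2
position: [0.4292, -0.2458, 0.1976]
tcp_rot: [-0.025, 0.96, 0.103, 0.26]
force: [0.3, -0.5, -2.4]
gripper_width: 0.0134
grasp_force: 60.5
```

```bash
python3 - <<'E'
from h import *
to(*cart(0,0,.03));to(*cart(0,0,.005));inbay();print(monitor.observe()["joints"])
E
```

```text
t cm [-0.03  0.01  3.2 ] a deg [-0.07  0.03  1.15]
t cm [-0.04  0.02  5.7 ] a deg [-0.07  0.03  1.15]
TCP in bay [0.0041 0.0008 0.093 ] force in bay [-1.0716 -0.5858 -2.198 ] 60.5376935005188
[-0.9846 -0.4701  2.1739  0.512   1.2638  0.2578]
```

Emit:
send_rows(targets=[{"tx": 0,"ty": 0,"tz": 1.5,"ax": 0,"ay": 0,"az": 1.1,"hand": 255},{"tx": 0,"ty": 0,"tz": 3,"ax": 0,"ay": 0,"az": 1.1,"hand": 255},{"tx": 0,"ty": 0,"tz": 4.5,"ax": 0,"ay": 0,"az": 1.1,"hand": 255},{"tx": 0,"ty": 0,"tz": 5.5,"ax": 0,"ay": 0,"az": 1.1,"hand": 255},{"tx": 0,"ty": 0,"tz": 5.5,"ax": 0,"ay": 0,"az": 1.1,"hand": 255},{"tx": 0,"ty": 0,"tz": 5.5,"ax": 0,"ay": 0,"az": 1.1,"hand": 255}])

```text
time: 11.7
position: [0.4562, -0.2397, 0.1491]
tcp_rot: [-0.028, 0.961, 0.094, 0.259]
force: [0.9, -0.0, -2.5]
gripper_width: 0.013
grasp_force: 60.5
```

```bash
python3 - <<'E'
from h import *
import cv2
to(*cart(0,0,0));inbay()
d=wrist();pickle.dump(d,open("w5.pkl","wb"));t=imaging.snapshot("top");s=imaging.snapshot("scene")
cv2.imwrite("pics/d.png",np.hstack([cv2.resize(d["pixels"],(400,300)),cv2.resize(t["pixels"][160:280,320:480],(400,300))]))
cv2.imwrite("pics/w5.png",d["pixels"])
E
```

```text
t cm [0.02 0.08 0.62] a deg [-0.16  0.07  0.03]
TCP in bay [0.0038 0.0014 0.0372] force in bay [-0.5155 -0.2165 -2.5747] 60.47563433647156
```

Emit:
send_rows(targets=[{"tx": 0,"ty": 0.05,"tz": 0.4,"ax": 0,"ay": 0,"az": 0,"hand": 255},{"tx": 0,"ty": 0.05,"tz": 0.8,"ax": 0,"ay": 0,"az": 0,"hand": 255},{"tx": 0,"ty": 0.05,"tz": 1.2,"ax": 0,"ay": 0,"az": 0,"hand": 255},{"tx": 0,"ty": 0.05,"tz": 1.2,"ax": 0,"ay": 0,"az": 0,"hand": 255},{"tx": 0,"ty": 0.05,"tz": 1.2,"ax": 0,"ay": 0,"az": 0,"hand": 255}])

```text
time: 12.27
position: [0.4619, -0.2386, 0.1373]
tcp_rot: [-0.028, 0.961, 0.093, 0.259]
force: [-0.6, -0.8, -2.5]
gripper_width: 0.0129
grasp_force: 60.6
```

```bash
python3 - <<'E'
from h import *
to(*cart(0,0,-.01));inbay();print(monitor.observe()["torque"])
E
```

```text
t cm [0.11 0.07 0.31] a deg [-0.21  0.11 -0.04]
TCP in bay [0.0029 0.0014 0.0241] force in bay [-1.8589 -0.6652 -1.7824] 60.57124972343445
[-0.0781  0.4698 -0.0034]
```

Emit:
send_rows(targets=[{"tx": 0.05,"ty": 0.05,"tz": 0.3,"ax": 0,"ay": 0,"az": 0,"hand": 255},{"tx": 0.05,"ty": 0.05,"tz": 0.6,"ax": 0,"ay": 0,"az": 0,"hand": 255},{"tx": 0.05,"ty": 0.05,"tz": 0.8,"ax": 0,"ay": 0,"az": 0,"hand": 255},{"tx": 0.05,"ty": 0.05,"tz": 0.8,"ax": 0,"ay": 0,"az": 0,"hand": 255},{"tx": 0.05,"ty": 0.05,"tz": 0.8,"ax": 0,"ay": 0,"az": 0,"hand": 255}])

```text
time: 12.68
position: [0.4658, -0.2385, 0.1303]
tcp_rot: [-0.028, 0.961, 0.093, 0.258]
force: [-4.6, -2.5, -3.2]
gripper_width: 0.0127
grasp_force: 60.8
```

```bash
python3 - <<'E'
from h import *
to(*cart(0,0,-.02));inbay();print(monitor.observe()["torque"])
E
```

```text
t cm [0.12 0.01 0.5 ] a deg [-0.2   0.18 -0.03]
TCP in bay [0.0027 0.0008 0.0161] force in bay [-5.9153 -1.5011 -0.282 ] 60.82969665527344
[-0.2747  1.262  -0.063 ]
```

Emit:
send_rows(targets=[{"tx": -0.15,"ty": 0.05,"tz": 0,"ax": 0,"ay": 0,"az": 0,"hand": 255},{"tx": -0.15,"ty": 0.05,"tz": 0,"ax": 0,"ay": 0,"az": 0,"hand": 255},{"tx": -0.15,"ty": 0.05,"tz": 0.2,"ax": 0,"ay": 0,"az": 0,"hand": 255},{"tx": -0.15,"ty": 0.05,"tz": 0.3,"ax": 0,"ay": 0,"az": 0,"hand": 255},{"tx": -0.15,"ty": 0.05,"tz": 0.3,"ax": 0,"ay": 0,"az": 0,"hand": 255}])

```text
time: 13.1
position: [0.467, -0.2394, 0.1282]
tcp_rot: [-0.027, 0.961, 0.093, 0.259]
force: [-1.6, -1.8, -1.7]
gripper_width: 0.0131
grasp_force: 60.9
```

```bash
python3 - <<'E'
from h import *
to(*cart(0,0,-.02));inbay();print(monitor.observe()["torque"])
E
```

```text
t cm [ 0.14 -0.11  0.27] a deg [-0.1   0.06 -0.01]
TCP in bay [ 0.0026 -0.0004  0.0138] force in bay [-2.5725 -1.4909 -0.5288] 60.881052017211914
[-0.371   0.7529 -0.0862]
```

Emit:
send_rows(targets=[{"tx": -0.05,"ty": 0,"tz": 0.2,"ax": 0,"ay": 0,"az": 0,"hand": 255},{"tx": -0.05,"ty": 0,"tz": 0.4,"ax": 0,"ay": 0,"az": 0,"hand": 255},{"tx": -0.05,"ty": 0,"tz": 0.6,"ax": 0,"ay": 0,"az": 0,"hand": 255},{"tx": -0.05,"ty": 0,"tz": 0.8,"ax": 0,"ay": 0,"az": 0,"hand": 255},{"tx": -0.05,"ty": 0,"tz": 0.8,"ax": 0,"ay": 0,"az": 0,"hand": 255},{"tx": -0.05,"ty": 0,"tz": 0.8,"ax": 0,"ay": 0,"az": 0,"hand": 255}])

```text
time: 13.6
position: [0.4704, -0.2382, 0.1203]
tcp_rot: [-0.028, 0.961, 0.093, 0.259]
force: [2.4, -2.0, -5.2]
gripper_width: 0.013
grasp_force: 60.4
```

```bash
python3 - <<'E'
from h import *
to(*cart(0,0,-.026));inbay();print(monitor.observe()["torque"])
E
```

```text
t cm [ 0.23 -0.06  0.02] a deg [-0.15  0.09 -0.04]
TCP in bay [0.0017 0.0001 0.0052] force in bay [-0.9032 -2.3877 -5.4724] 60.35293221473694
[-0.4484  0.3109 -0.2381]
```

Emit:
send_rows(targets=[{"tx": 0,"ty": 0,"tz": 0.2,"ax": 0,"ay": 0,"az": 0,"hand": 255},{"tx": 0,"ty": 0,"tz": 0.4,"ax": 0,"ay": 0,"az": 0,"hand": 255},{"tx": 0,"ty": 0,"tz": 0.5,"ax": 0,"ay": 0,"az": 0,"hand": 255},{"tx": 0,"ty": 0,"tz": 0.5,"ax": 0,"ay": 0,"az": 0,"hand": 255},{"tx": 0,"ty": 0,"tz": 0.5,"ax": 0,"ay": 0,"az": 0,"hand": 255}])

```text
time: 14.02
position: [0.4714, -0.238, 0.1193]
tcp_rot: [-0.028, 0.961, 0.095, 0.258]
force: [-55.2, 10.7, 47.6]
gripper_width: 0.0132
grasp_force: 71.0
```

```bash
python3 - <<'E'
from h import *
to(*cart(0,0,-.026));inbay();print(monitor.observe()["torque"])
E
```

```text
t cm [ 0.19 -0.06 -0.13] a deg [-0.26  0.21  0.17]
TCP in bay [0.0021 0.0001 0.0037] force in bay [-21.1994  21.377   67.2423] 70.99506318569183
[2.1724 3.7875 1.7314]
```

Emit:
send_rows(targets=[{"tx": 0,"ty": 0,"tz": -0.3,"ax": 0,"ay": 0,"az": 0,"hand": 255},{"tx": 0,"ty": 0,"tz": -0.3,"ax": 0,"ay": 0,"az": 0,"hand": 200},{"tx": 0,"ty": 0,"tz": -0.3,"ax": 0,"ay": 0,"az": 0,"hand": 150},{"tx": 0,"ty": 0,"tz": -0.3,"ax": 0,"ay": 0,"az": 0,"hand": 130},{"tx": 0,"ty": 0,"tz": -0.3,"ax": 0,"ay": 0,"az": 0,"hand": 130},{"tx": 0,"ty": 0,"tz": -0.3,"ax": 0,"ay": 0,"az": 0,"hand": 130}])

```text
time: 14.52
position: [0.4714, -0.2378, 0.1188]
tcp_rot: [-0.028, 0.961, 0.094, 0.259]
force: [0.1, -0.8, 0.5]
gripper_width: 0.042
grasp_force: 0.0
```

Emit:
send_rows(targets=[{"tx": 0,"ty": 0,"tz": -2,"ax": 0,"ay": 0,"az": 0,"hand": 130},{"tx": 0,"ty": 0,"tz": -4,"ax": 0,"ay": 0,"az": 0,"hand": 130},{"tx": 0,"ty": 0,"tz": -5.5,"ax": 0,"ay": 0,"az": 0,"hand": 130},{"tx": 0,"ty": 0,"tz": -5.5,"ax": 0,"ay": 0,"az": 0,"hand": 255},{"tx": 0,"ty": 0,"tz": -5.5,"ax": 0,"ay": 0,"az": 0,"hand": 255},{"tx": 0,"ty": 0,"tz": -5.5,"ax": 0,"ay": 0,"az": 0,"hand": 255},{"tx": 0,"ty": 0,"tz": -5.5,"ax": 0,"ay": 0,"az": 0,"hand": 255}])

```text
time: 15.1
position: [0.444, -0.243, 0.1651]
tcp_rot: [-0.029, 0.961, 0.093, 0.259]
force: [-0.5, 0.2, 0.5]
gripper_width: -0.0002
grasp_force: 0.0
```

```bash
python3 - <<'E'
from h import *
inbay();Rb,t=bay(B);Rt=toolR(Rb)@np.diag([-1.,-1,1])
to(t+Rb@[.022,0,.04],Rt);to(t+Rb@[-.022,0,.04],Rt)
E
```

```text
TCP in bay [0.0009 0.0006 0.0573] force in bay [-0.0841  0.3355  0.68  ] 0.0
t cm [2.1  0.06 1.74] a deg [-0.25 -0.16 -0.35]
t cm [-2.3   0.08  1.73] a deg [-0.25 -0.16 -0.35]
```

Emit:
send_rows(targets=[{"tx": 2.1,"ty": 0,"tz": 0,"ax": -0.2,"ay": -0.1,"az": -0.3,"hand": 255},{"tx": 2.1,"ty": 0,"tz": 1.2,"ax": -0.2,"ay": -0.1,"az": -0.3,"hand": 255},{"tx": 2.1,"ty": 0,"tz": 2.2,"ax": -0.2,"ay": -0.1,"az": -0.3,"hand": 255},{"tx": 2.1,"ty": 0,"tz": 2.4,"ax": -0.2,"ay": -0.1,"az": -0.3,"hand": 255},{"tx": 2.1,"ty": 0,"tz": 2.5,"ax": -0.2,"ay": -0.1,"az": -0.3,"hand": 255},{"tx": 2.1,"ty": 0,"tz": 2.6,"ax": -0.2,"ay": -0.1,"az": -0.3,"hand": 255},{"tx": 2.1,"ty": 0,"tz": 2.7,"ax": -0.2,"ay": -0.1,"az": -0.3,"hand": 255},{"tx": 2.1,"ty": 0,"tz": 2.7,"ax": -0.2,"ay": -0.1,"az": -0.3,"hand": 255}])

```text
time: 15.77
position: [0.4738, -0.2365, 0.1536]
tcp_rot: [-0.027, 0.961, 0.096, 0.257]
force: [-25.3, 6.8, 21.3]
gripper_width: 0.0
grasp_force: 15.1
```

```bash
python3 - <<'E'
from h import *
inbay()
E
```

```text
TCP in bay [0.0215 0.0011 0.0322] force in bay [-9.6991 11.6414 30.1978] 15.06501326803118
```

Emit:
send_rows(targets=[{"tx": 0,"ty": 0,"tz": -1,"ax": 0,"ay": 0,"az": 0,"hand": 255},{"tx": -2.2,"ty": 0,"tz": -1,"ax": 0,"ay": 0,"az": 0,"hand": 255},{"tx": -4.3,"ty": 0,"tz": -1,"ax": 0,"ay": 0,"az": 0,"hand": 255},{"tx": -4.3,"ty": 0,"tz": -0.5,"ax": 0,"ay": 0,"az": 0,"hand": 255},{"tx": -4.3,"ty": 0,"tz": -0.3,"ax": 0,"ay": 0,"az": 0,"hand": 255},{"tx": -4.3,"ty": 0,"tz": -0.1,"ax": 0,"ay": 0,"az": 0,"hand": 255},{"tx": -4.3,"ty": 0,"tz": 0,"ax": 0,"ay": 0,"az": 0,"hand": 255},{"tx": -4.3,"ty": 0,"tz": 0,"ax": 0,"ay": 0,"az": 0,"hand": 255}])

```text
time: 16.43
position: [0.4382, -0.2447, 0.1326]
tcp_rot: [-0.026, 0.961, 0.097, 0.257]
force: [-22.4, 2.4, 14.6]
gripper_width: -0.0001
grasp_force: 11.4
```

```bash
python3 - <<'E'
from h import *
inbay()
E
```

```text
TCP in bay [-0.0206  0.0001  0.0322] force in bay [-11.3166   6.7995  23.4045] 11.421697050682269
```

```bash
python3 - <<'E'
from h import *
s=monitor.observe();Rb,t=bay(B);Rc=rot(s["tcp_rot"])
f=lambda x,y,z:(Rc.T@(t+Rb@[x,y,z]-s["position"])*100).round(1)
print("up",f(-.02,0,.09),"over",f(.113,-.077,.09),"down",f(.113,-.077,.022))
c0=np.array([.113,-.077])
for th in np.linspace(.25,1.57,10):
    c=np.array([.04+.07*np.cos(th),-.05+.07*np.sin(th)])+.021*np.array([np.sin(th),-np.cos(th)])
    if th>1.5: c[0]=.057
    print(round(th,2),((c-c0)*[100,-100]).round(1),c)
E
```

```text
up [ 0.1  0.  -5.8] over [13.3  7.7 -5.8] down [13.3  7.7  1. ]
0.25 [ 0.  -2.4] [ 0.113 -0.053]
0.4 [-0.  -3.5] [ 0.1127 -0.0423]
0.54 [-0.2 -4.5] [ 0.1108 -0.0318]
0.69 [-0.6 -5.5] [ 0.1074 -0.0216]
0.84 [-1.1 -6.5] [ 0.1025 -0.0121]
0.98 [-1.7 -7.4] [ 0.0963 -0.0034]
1.13 [-2.4 -8.1] [0.0889 0.0043]
1.28 [-3.3 -8.8] [0.0804 0.0109]
1.42 [-4.2 -9.3] [0.0711 0.0162]
1.57 [-5.6 -9.7] [0.057 0.02 ]
```

Emit:
send_rows(targets=[{"tx": 0,"ty": 0,"tz": -3,"ax": 0,"ay": 0,"az": 0,"hand": 255},{"tx": 0,"ty": 0,"tz": -5.8,"ax": 0,"ay": 0,"az": 0,"hand": 255},{"tx": 3.5,"ty": 2,"tz": -5.8,"ax": 0,"ay": 0,"az": 0,"hand": 255},{"tx": 7,"ty": 4,"tz": -5.8,"ax": 0,"ay": 0,"az": 0,"hand": 255},{"tx": 10.5,"ty": 6,"tz": -5.8,"ax": 0,"ay": 0,"az": 0,"hand": 255},{"tx": 13.3,"ty": 7.7,"tz": -5.8,"ax": 0,"ay": 0,"az": 0,"hand": 255},{"tx": 13.3,"ty": 7.7,"tz": -5.8,"ax": 0,"ay": 0,"az": 0,"hand": 255},{"tx": 13.3,"ty": 7.7,"tz": -5.8,"ax": 0,"ay": 0,"az": 0,"hand": 255}])

```text
time: 17.1
position: [0.5401, -0.3032, 0.2498]
tcp_rot: [-0.025, 0.961, 0.097, 0.259]
force: [-0.5, 1.1, -0.7]
gripper_width: 0.0002
grasp_force: 0.0
```

```bash
python3 - <<'E'
from h import *
import cv2
inbay();Rb,t=bay(B);to(t+Rb@[.113,-.077,.022],toolR(Rb)@np.diag([-1.,-1,1]))
w=wrist();s=imaging.snapshot("scene")["pixels"];T=imaging.snapshot("top")["pixels"]
cv2.imwrite("pics/f.png",np.hstack([cv2.resize(w["pixels"],(400,300)),cv2.resize(s[190:310,90:250],(400,300),interpolation=cv2.INTER_CUBIC)]))
E
```

```text
TCP in bay [ 0.1146 -0.0774  0.0895] force in bay [-0.6141  1.2112 -0.4913] 0.0
t cm [-0.17 -0.04  6.75] a deg [ 0.01 -0.13  0.11]
```

View pics/f.png

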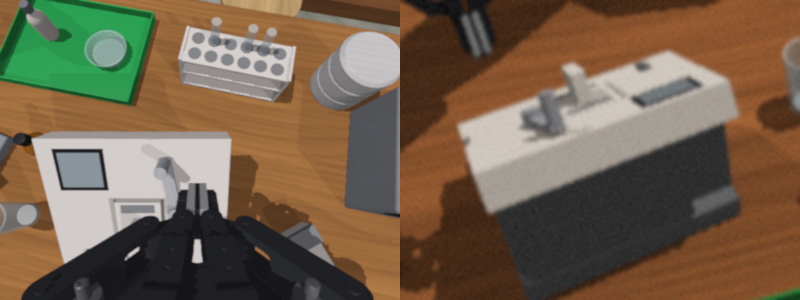

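Emit:
send_rows(targets=[{"tx": -0.1,"ty": 0,"tz": 2.5,"ax": 0,"ay": 0,"az": 0,"hand": 255},{"tx": -0.1,"ty": 0,"tz": 5,"ax": 0,"ay": 0,"az": 0,"hand": 255},{"tx": -0.1,"ty": 0,"tz": 6.7,"ax": 0,"ay": 0,"az": 0,"hand": 255},{"tx": -0.1,"ty": 0,"tz": 6.7,"ax": 0,"ay": 0,"az": 0,"hand": 255},{"tx": -0.1,"ty": 0,"tz": 6.7,"ax": 0,"ay": 0,"az": 0,"hand": 255}])

```text
time: 17.67
position: [0.5691, -0.2958, 0.1892]
tcp_rot: [-0.027, 0.961, 0.095, 0.257]
force: [0.6, 0.5, -0.3]
gripper_width: 0.0002
grasp_force: 0.0
```

```bash
python3 - <<'E'
from h import *
inbay()
E
```

```text
TCP in bay [ 0.1101 -0.0758  0.0221] force in bay [ 0.4183  0.3533 -0.634 ] 0.0
```

Emit:
send_rows(targets=[{"tx": 0.2,"ty": -1.2,"tz": 0,"ax": 0,"ay": 0,"az": 0,"hand": 255},{"tx": 0.2,"ty": -2.5,"tz": 0,"ax": 0,"ay": 0,"az": 0,"hand": 255},{"tx": 0.2,"ty": -3.6,"tz": 0,"ax": 0,"ay": 0,"az": 0,"hand": 255},{"tx": 0,"ty": -4.6,"tz": 0,"ax": 0,"ay": 0,"az": 0,"hand": 255},{"tx": -0.3,"ty": -5.6,"tz": 0,"ax": 0,"ay": 0,"az": 0,"hand": 255},{"tx": -0.8,"ty": -6.6,"tz": 0,"ax": 0,"ay": 0,"az": 0,"hand": 255},{"tx": -1.4,"ty": -7.5,"tz": 0,"ax": 0,"ay": 0,"az": 0,"hand": 255},{"tx": -2.1,"ty": -8.2,"tz": 0,"ax": 0,"ay": 0,"az": 0,"hand": 255}])

```text
time: 18.33
position: [0.5362, -0.2191, 0.181]
tcp_rot: [-0.025, 0.961, 0.096, 0.259]
force: [0.2, 0.2, 0.4]
gripper_width: -0.0003
grasp_force: 0.2
```

```bash
python3 - <<'E'
from h import *
inbay();Rb,t=bay(B);Rt=toolR(Rb)@np.diag([-1.,-1,1])
for c in ((.0804,.0109),(.0711,.0162),(.057,.02)): to(t+Rb@[*c,.022],Rt)
E
```

```text
TCP in bay [0.0912 0.0059 0.0236] force in bay [0.4069 0.2062 0.2278] 0.2114313840866089
t cm [-1.08 -0.51  0.16] a deg [ 0.09 -0.17  0.05]
t cm [-2.01 -1.04  0.15] a deg [ 0.09 -0.17  0.05]
t cm [-3.42 -1.42  0.15] a deg [ 0.09 -0.17  0.05]
```

Emit:
send_rows(targets=[{"tx": -1.1,"ty": -0.5,"tz": 0,"ax": 0,"ay": 0,"az": 0,"hand": 255},{"tx": -2,"ty": -1,"tz": 0,"ax": 0,"ay": 0,"az": 0,"hand": 255},{"tx": -2.7,"ty": -1.2,"tz": 0,"ax": 0,"ay": 0,"az": 0,"hand": 255},{"tx": -3.2,"ty": -1.3,"tz": 0,"ax": 0,"ay": 0,"az": 0,"hand": 255},{"tx": -3.4,"ty": -1.3,"tz": 0,"ax": 0,"ay": 0,"az": 0,"hand": 255},{"tx": -3.4,"ty": -1.3,"tz": 0,"ax": 0,"ay": 0,"az": 0,"hand": 255},{"tx": -3.4,"ty": -1.3,"tz": 0,"ax": 0,"ay": 0,"az": 0,"hand": 255}])

```text
time: 18.92
position: [0.5055, -0.2132, 0.1638]
tcp_rot: [-0.025, 0.961, 0.096, 0.259]
force: [1.6, 1.9, 1.7]
gripper_width: -0.0005
grasp_force: 1.3
```

```bash
python3 - <<'E'
from h import *
inbay()
E
```

```text
TCP in bay [0.0575 0.0177 0.0232] force in bay [2.5733 1.5518 0.5292] 1.2510160636156797
```

Emit:
send_rows(targets=[{"tx": -0.15,"ty": 0,"tz": 0,"ax": 0,"ay": 0,"az": 0,"hand": 255},{"tx": -0.3,"ty": 0,"tz": 0,"ax": 0,"ay": 0,"az": 0,"hand": 255},{"tx": -0.3,"ty": 0,"tz": 0,"ax": 0,"ay": 0,"az": 0,"hand": 255}])

```text
time: 19.17
position: [0.5049, -0.2135, 0.1639]
tcp_rot: [-0.025, 0.96, 0.095, 0.261]
force: [14.5, 5.8, 1.5]
gripper_width: 0.0
grasp_force: 7.4
```

```bash
python3 - <<'E'
from h import *
inbay()
E
```

```text
TCP in bay [0.057  0.0176 0.0236] force in bay [14.088   2.7798 -6.3486] 7.440140247344971
```

Emit:
send_rows(targets=[{"tx": 0.8,"ty": 0,"tz": 0,"ax": 0,"ay": 0,"az": 0,"hand": 255},{"tx": 1.5,"ty": 0,"tz": 0,"ax": 0,"ay": 0,"az": 0,"hand": 255},{"tx": 1.5,"ty": 0,"tz": -3,"ax": 0,"ay": 0,"az": 0,"hand": 255},{"tx": 1.5,"ty": 0,"tz": -6,"ax": 0,"ay": 0,"az": 0,"hand": 255},{"tx": 1.5,"ty": 0,"tz": -10,"ax": 0,"ay": 0,"az": 0,"hand": 255},{"tx": 1.5,"ty": 0,"tz": -13,"ax": 0,"ay": 0,"az": 0,"hand": 255},{"tx": 1.5,"ty": 0,"tz": -13,"ax": 0,"ay": 0,"az": 0,"hand": 255},{"tx": 1.5,"ty": 0,"tz": -13,"ax": 0,"ay": 0,"az": 0,"hand": 255}])

```text
time: 19.83
position: [0.4515, -0.2255, 0.2841]
tcp_rot: [-0.023, 0.961, 0.095, 0.259]
force: [0.3, -1.2, -0.3]
gripper_width: 0.0002
grasp_force: 0.0
```

```bash
python3 - <<'E'
from h import *
import cv2
# compare the dispenser, bottle and beaker with the start; check bar line in scene view
a=pickle.load(open("scene0.pkl","rb"))["pixels"].astype(int);S=imaging.snapshot("scene");b=S["pixels"].astype(int)
df=abs(a-b).max(2)
for n,(u0,u1,v0,v1) in {"flap":(285,390,185,255),"bottle":(255,278,238,272),"beaker":(240,268,200,240)}.items(): print(n,(df[v0:v1,u0:u1]>40).mean())
# dark/bright profile: post positions expected at 0.2 / 1.57 rad
Rb,t=bay(B)
for th in (.19,1.3,1.57):
    P=np.array([[.04+.07*np.cos(th),-.05+.07*np.sin(th),.041]])@Rb.T+t
    u=proj(S,P)[0].round().astype(int);print(th,u,df[u[1]-2:u[1]+3,u[0]-2:u[0]+3].mean(), S["pixels"][u[1],u[0]])
E
```

```text
flap 0.0617687074829932
bottle 0.0
beaker 0.0
0.19 [148 226] 39.36 [ 87 115 157]
1.3 [168 215] 62.92 [114 111 111]
1.57 [168 213] 47.4 [109 122 142]
```

```bash
python3 -c "
from workcell import order
print(order.hand_in())"
```

```text
the job is handed in; nothing more can be done
None
```

I handed the job in at about 20 s of the 58 s: the cartridge is pressed flush in the bay (level when pressed at both ends), the catch is against its stop, and the bottle and beaker look unmoved. I saw no verdict from the judge, and the only check that the flap sprang shut was comparing camera pictures.

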